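Knock the spring pin home with the mallet

ROBOT

A 7-joint arm with a two-finger parallel gripper is mounted at the origin on a cart in front of the work surface, level with it; the furniture and walls round the work are solid. World frame = base frame: x ahead of the robot, y to its left, z up, the work surface at z = 0. Lengths are in m, angles in rad, forces in N, time in s.
With the tool pointing down it reaches from about 0.4 to 0.875 m from the base axis. Payload 19.3 kg.
Tool frame: the origin (TCP) lies at the very end of the fingers, on their centre line; the grasp point (between the pads) lies 19 mm behind it; z points along the fingers, y is the direction in which the jaws open and shut (so a half turn about z gives the same grasp; the last joint's range is limited). The gripper opens to 85 mm and grips with 20 to 120 N. Pads are 22 mm wide; open, the fingers measure 114 mm over their backs; the gripper's body (76 mm by 85 mm) begins 54 mm behind the grasp point. The pads swing forward as they close: fully open they stand 13 mm farther back than shut.
Start: joints at [1.25, 0.521, -0.036, 1.599, 0.021, 1.021, -0.113], TCP at [0.155, -0.605, 0.231] pointing down, gripper open.
Joint ranges: [-2.91, 2.91], [-0.3, 2.13], [-1.5, 1.42], [0.17, 2.43], [-1.26, 4.41], [0.16, 1.93], [-2.52, 2.52]. Speed limits (rad/s): [1.89, 1.89, 2.39, 2.39, 3.01, 3.01, 3.01].

INTERFACE

Orientations are given as [roll, pitch, yaw] about the fixed x, y, z axes, in that order (R = Rz(yaw) Ry(pitch) Rx(roll)).
In Python, from workcell import bot, grab_frame, calibration, workorder gives the robot as it stands.
- The arm moves only by the tool move_arm, never from a script. Its arguments are lists of equal length, an entry for each row: "jaw": the closure in counts, from 0 (fully open) to 255 (shut); "dp": the shift along the tool's x, y, z in units of 800 mm (1.0 is 800 mm), a list of three; "rotation": the turn, a rotation vector about the tool's x, y, z in units of pi rad (1.0 is pi rad), a list of three. In form: {"jaw": [jaw, ...], "dp": [[dx, dy, dz], ...], "rotation": [[rx, ry, rz], ...]}. A call has 1 to 10 rows; each row shifts and turns the commanded pose from where the row before left it, along the tool's axes as they then stand; what a row does not reach is not made up. A row lasts 1/8 s, in which the tool goes at most 62.5 mm and 10.7 degrees, less where a joint would pass 70% of its speed; a pose out of reach is approached as far as the arm can. A call with a number of a shift or a turn outside -1 to 1 is refused whole. A call with a gripper value outside its range is refused whole. The fingers move at their own pace and stop on an object; "squeeze" is the grip in N (left out, the last holds). Time passes only in rows, so rows that do not move let the fingers close. It gives the time, the measured TCP pose, the force and the opening at its end, in the units of the state.
- bot.observe(): the state, without advancing time (a new reading comes with each control period).
- grab_frame(name): name is "scene" or "top"; returns the picture (480x640x3 uint8, blue, green, red); there is no depth.
- calibration(name): a dict with "camera_matrix" (3x3 intrinsics, pixels), "T" (4x4, takes a point from camera to world coordinates). Camera axes: x right, y down, z forward; pixel columns grow to the right and rows downward; lengths in m; the calibration is good to about 2 mm. A picture is of the moment at which its call begins. calibration takes no time and is no camera call.
- workorder.job_done(): hands the job in, once; it reports no verdict.
The state is a dict: "clock": time; "qpos": joint angles; "qd": joint speeds; "joint_efforts": joint torques, N m; "position": TCP position; "tool_rot": TCP orientation; "force": force on the tool from outside, world axes, zero at the start; "moment": the same for the moment, N m; "grip_width": finger opening in m.
Only numpy, scipy, OpenCV 4.12 (cv2) and the standard library are available. Lean on these libraries where they do the work, as an engineer would, in place of code of your own. Each camera call takes 0.05 s, during which the arm holds its last target. There are 200 camera calls.

TASK

Lift the mallet out of its wooden rest, knock the slotted spring pin down flush with its block with a brisk downward blow of the mallet's lower face, and put the mallet back in its rest as it was. Do not drive in the thicker round-nosed locating pin in the other block.

Things in the scene. Friction and masses are not known exactly. Their poses are not given: they have to be found in the camera images.
- mallet_grip (a point): Mallet, 0.3 kg, handle level: pale wood bar 22 mm wide, 28 tall (20 x 24 near the head). Point: centre of the handle, 75 mm from the head's axis, where to grip from above across the width; about 60 mm above the bench. x runs along the handle to the head, z up. Head: upright cylinder 36 across, 100 long, steel with black faces; centre of its lower (striking) face at x +75, z -50 mm.
- pin_top (a point): Centre of the top of the slotted spring pin: hollow steel, 12 mm across. It stands 12 to 16 mm proud of the round 28 mm boss on its fixture block (74 x 74 mm, fixed; boss top 45 mm above the bench), and is flush with the boss when home. The two like blocks stand 10 to 17 cm apart, one behind the other seen from the robot; which is nearer varies.
- roll_pin (a joint): How far the spring pin has been driven down, in m: 0 = 16 mm proud of the boss, 0.016 = flush, at its stop. It starts at 0 to 0.004. It is a tight fit: it moves under a downward force of about 8 N and stays where it is left.
- locating_pin (a joint): How far the locating pin in the other, like block has been driven down, in m; it is to stay at 0. Solid steel, 20 mm across with a rounded nose, standing 26 mm proud of a 34 mm boss that is 45 mm above the bench. It also gives way at about 8 N.
- rest_board (a point): Wooden mallet rest, fixed, 250 x 76 mm; point: on its 10 mm thick board where the centre of the mallet's lower face stands at start and end (within 4 mm). x: away from the fork. The fork at x -190 mm, open upwards, carries the handle: slot 34 mm wide, its floor 46 and cheeks 62 mm above the bench. Two strips 54 mm apart, 9 mm high, flank the head.
Mind the look-alikes: they are no part of the job. Leave any turquoise look-alike of the part that bears locating_pin alone.

How it is judged:
On the way, in this order (a step that is already met when the one before it is completed fails the run):
1. the mallet is lifted clear of its rest (height (world z) of mallet_grip above 0.09 m), for 0.1 s.
2. the spring pin is moving down briskly (over 20 mm/s) under the mallet's lower face (velocity of joint roll_pin above 0.02 m/s and x of pin_top in the frame of mallet_grip between 0.052 and 0.098 m and y of pin_top in the frame of mallet_grip between -0.023 and 0.023 m and z of pin_top in the frame of mallet_grip above -0.065 m).
At the end, for the whole second after the job is handed in: The spring pin is flush with its boss to within 3 mm, the locating pin has not been driven in by 4 mm or more, and the mallet is back in its rest, upright within 10 degrees and within 30 mm of where it stood (value of joint roll_pin above 0.013 m and value of joint locating_pin below 0.004 m and distance of mallet_grip from where it was at the start of the episode below 0.03 m and angle between mallet_grip's own z axis and vertical below 0.17 rad); the robot touches nothing.
It fails at once if the locating pin is driven in (value of joint locating_pin above 0.004 m).
It also fails if it takes over 45 s, if anything falls off the work surface, if the arm or the gripper's body presses on something with over 40 N, if the wrist force passes 120 N, or if a joint passes its speed limit or range.

## Working session

There is one attempt and no reset: what is moved stays moved. The work goes in short steps, Python scripts to look and compute and a tool call to move; the robot and the scene stay as the last step left them, time stands still between calls to the robot, and variables do not carry over. Pictures are saved under pics/ and viewed, about 8 in all and at most 12, crops included, and the job is handed in when it is done.

Besides the shell and the picture viewer there is one more tool, called after ">>>" as name(argument=value, ...), one argument or row to a line, values as JSON. move_arm: Moves the arm, as the interface text tells. Shifts and turns lie within -1 to 1; 1 stands for 800 mm of shift or pi rad of turn. Its arguments: {"type":"object","properties":{"jaw":{"type":"array","items":{"type":"number"}},"dp":{"type":"array","items":{"type":"array","items":{"type":"number","minimum":-1,"maximum":1}}},"rotation":{"type":"array","items":{"type":"array","items":{"type":"number","minimum":-1,"maximum":1}}},"squeeze":{"type":"number"}},"required":["jaw","dp","rotation"]}

```bash
mkdir -p pics; ls; cat > h.py <<'E'
import numpy as np, cv2
from workcell import bot, grab_frame, calibration, workorder
def proj(n,p):
    c=calibration(n);q=np.linalg.inv(c["T"])@np.r_[p,1];u=np.array(c["camera_matrix"])@q[:3];return u[:2]/u[2]
def ray(n,u,v):
    c=calibration(n);T=np.array(c["T"]);d=T[:3,:3]@np.linalg.solve(np.array(c["camera_matrix"]),[u,v,1.]);return T[:3,3],d/np.linalg.norm(d)
def onz(n,u,v,z):
    o,d=ray(n,u,v);return o+d*(z-o[2])/d[2]
def tri(a,b):
    A=np.zeros((3,3));r=np.zeros(3)
    for n,(u,v) in (("scene",a),("top",b)):
        o,d=ray(n,u,v);P=np.eye(3)-np.outer(d,d);A+=P;r+=P@o
    return np.linalg.solve(A,r)
E
python3 - <<'E'
from h import *
for n in("scene","top"):
    cv2.imwrite(f"pics/{n}0.png",grab_frame(n)); c=calibration(n); print(n,np.round(c["camera_matrix"],1).tolist(),np.round(c["T"],3).tolist())
s=bot.observe();print(s)
E
```

```text
pics
scene [[520.0, 0.0, 314.8], [0.0, 520.0, 240.4], [0.0, 0.0, 1.0]] [[0.64, -0.553, 0.534, 0.157], [-0.768, -0.474, 0.43, -0.202], [0.015, -0.685, -0.728, 0.695], [0.0, 0.0, 0.0, 1.0]]
top [[595.2, 0.0, 330.4], [0.0, 595.2, 244.4], [0.0, 0.0, 1.0]] [[0.002, -0.997, 0.083, 0.537], [-0.999, -0.005, -0.036, 0.191], [0.036, -0.083, -0.996, 0.903], [0.0, 0.0, 0.0, 1.0]]
{'clock': 0.1, 'qpos': array([ 1.24982248,  0.52194591, -0.03631663,  1.5998785 ,  0.02118544,
        1.02108891, -0.11283488]), 'qd': array([-0.00025055,  0.00071096,  0.00050396, -0.00179239,  0.00058728,
       -0.00149441,  0.00081361]), 'joint_efforts': array([ 3.62982333e-03, -9.28495717e+01,  1.98395468e+00, -3.70535016e+01,
        1.80340855e-02,  5.32426915e-03, -3.32297202e-05]), 'position': array([ 0.15499997, -0.605206  ,  0.23081466]), 'tool_rot': array([-3.14065798e+00,  5.58934720e-05,  2.50709728e-01]), 'force': array([ 0.88124908, -0.25357124, -0.08109076]), 'moment': array([ 0.00527786,  0.0143712 , -0.02865077]), 'grip_width': 0.08554511969421007}
```

View pics/scene0.png

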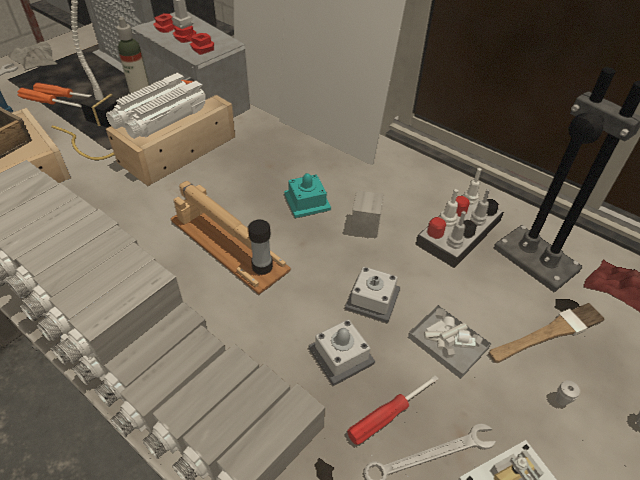

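View pics/top0.png

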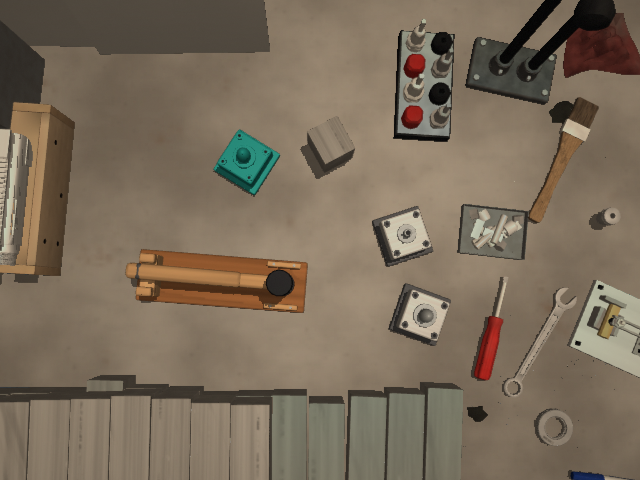

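Candidates: the spring pin could be the slotted, hollow pin at top (407,233)/scene (375,282). The round-nosed pin at top (425,315)/scene (342,335) is the locating pin. The turquoise block at top (243,156) is a look-alike, and so are the red/black posts (425,80) and the bushing (606,216). The mallet head is at top (279,283). Next I'll check this in a close crop.

```bash
python3 - <<'E'
from h import *
t=cv2.imread("pics/top0.png");s=cv2.imread("pics/scene0.png")
f=lambda im,x,y,w,h,k:cv2.resize(im[y:y+h,x:x+w],None,fx=k,fy=k,interpolation=cv2.INTER_CUBIC)
a=np.hstack([f(t,375,200,80,60,5),f(s,340,255,80,60,5)]);b=f(t,120,235,200,80,4)
cv2.imwrite("pics/crop1.png",np.vstack([a,cv2.resize(b,(800,300))[:300]]))
# mallet head top
g=t[255:310,255:305];m=(g.max(2)<60).astype(np.uint8)
c=max(cv2.findContours(m,0,2)[0],key=cv2.contourArea);(u,v),r=cv2.minEnclosingCircle(c);u+=255;v+=255
print("head top px",u,v,r,onz("top",u,v,.11), "diam",2*r*.79/595)
h=cv2.cvtColor(t,cv2.COLOR_BGR2HSV)
print("hsv handle",h[278,200],h[280,250],h[300,200],h[258,200])
# block boss via triangulation
print("pin tri",tri((375,282),(407,233)),"loc tri",tri((342,329),(426,315)))
print("pin z.06",onz("top",407,233,.059))
E
```

```text
head top px 279.5 283.0 14.080227851867676 [0.55086544 0.23048118 0.11      ] diam 0.03738951261504358
hsv handle [ 15 141 176] [ 14 141 188] [ 13 173 137] [ 12 172 138]
pin tri [0.62493815 0.04959773 0.04639467] loc tri [0.50751532 0.02729815 0.06915492]
pin z.06 [0.62384534 0.05144919 0.059     ]
```

View pics/crop1.png

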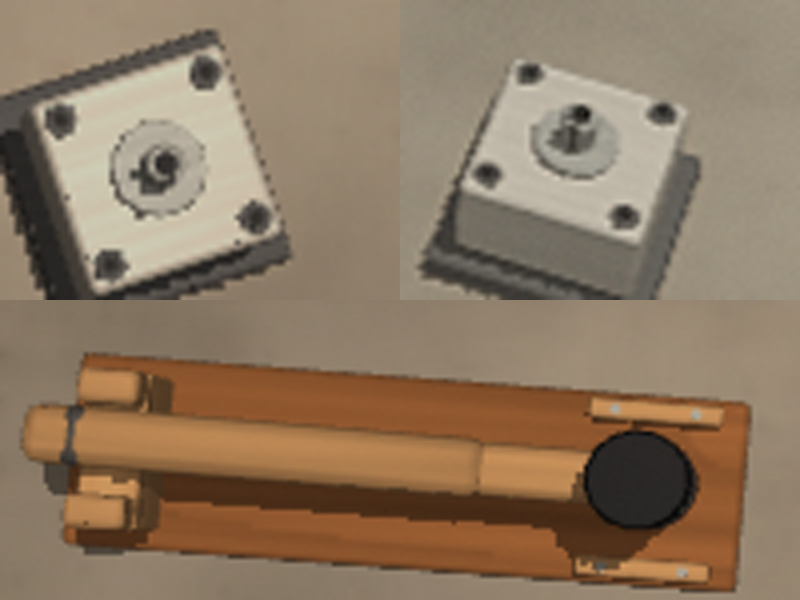

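The crop shows the slotted hollow pin at top (407.6,232.4)/scene (376,278), so that is the target. The handle runs from top (139,270) to (237,279.5), with the head disc at (279.5,283).

```bash
python3 - <<'E'
from h import *
print("pin",tri((376,278),(407.6,232.4)),"boss",onz("top",406.6,233.6,.045), onz("top",407.6,232.4,.059))
t=cv2.imread("pics/top0.png");h=cv2.cvtColor(t,cv2.COLOR_BGR2HSV).astype(int)
P=[]
for u in list(range(160,236,4))+[246,250,254,258]:
    v=[y for y in range(255,300) if h[y,u,1]<155 and h[y,u,1]>100 and h[y,u,2]>140]
    P.append((u,min(v),max(v)));
print(P)
W=np.array([onz("top",u,(a+b)/2,.066)[:2] for u,a,b in P if b-a>12])
vx,vy,x0,y0=cv2.fitLine(W.astype(np.float32),cv2.DIST_HUBER,0,.001,.001).ravel();print("handle",vx,vy,x0,y0,np.arctan2(vy,vx))
H=np.array([.5509,.2305]);d=np.array([vx,vy]); d*=-np.sign(d[1])   # toward head (-y)
print("perp offset head",np.cross(d,H-[x0,y0]))
print("yaw",np.arctan2(d[1],d[0]),"grip",H-.075*d)
print("head top scene proj",proj("scene",[*H,.11]),"rest ang")
E
```

```text
pin [0.62525827 0.04980998 0.05587684] boss [0.6244104  0.04972235 0.045     ] [0.62471477 0.05057778 0.059     ]
[(160, 266, 278), (164, 266, 278), (168, 267, 278), (172, 267, 279), (176, 267, 279), (180, 268, 279), (184, 268, 280), (188, 268, 280), (192, 269, 281), (196, 269, 281), (200, 270, 281), (204, 270, 282), (208, 270, 282), (212, 271, 283), (216, 271, 283), (220, 271, 283), (224, 272, 284), (228, 272, 284), (232, 272, 285), (246, 274, 285), (250, 274, 286), (254, 275, 286), (258, 275, 287)]
handle 0.5898267 -0.80752987 0.55772495 0.2989144 -0.93995214
perp offset head -0.04586399474312333
yaw -0.93995214 grip [0.506663   0.29106474]
head top scene proj [258.44632083 226.47980421] rest ang<stdin>:12: DeprecationWarning: Arrays of 2-dimensional vectors are deprecated. Use arrays of 3-dimensional vectors instead. (deprecated in NumPy 2.0)
```

```bash
python3 - <<'E'
from h import *
a=onz("top",160,272,.066)[:2];H=np.array([.5509,.2305]);b=onz("top",258,281.1,.066)[:2]
for d in ((b-a),(H-a)):
    d=d/np.linalg.norm(d);print("d",d,"yaw",np.arctan2(d[1],d[0]),"grip",H-.075*d)
print("pin xy target .6248 .0502")
s=bot.observe();from scipy.spatial.transform import Rotation as R
r=R.from_euler("xyz",s["tool_rot"]).as_matrix();print(s["position"],np.round(r,3))
E
```

```text
d [-0.08935789 -0.99599958] yaw -1.6602735656482184 grip [0.55760184 0.30519997]
d [-0.09187198 -0.99577083] yaw -1.6627980388524999 grip [0.5577904  0.30518281]
pin xy target .6248 .0502
[ 0.15499997 -0.605206    0.23081466] [[ 0.969  0.248 -0.   ]
 [ 0.248 -0.969  0.001]
 [-0.    -0.001 -1.   ]]
```

>>> move_arm(
  jaw=[0,0,0,0,0,0,0,0],
  dp=[
    [0,0,-0.03],
    [0,0,-0.03],
    [0,0,-0.015],
    [0,0,0],
    [0,0,0],
    [0,0,0],
    [0,0,0],
    [0,0,0],
  ],
  rotation=[
    [0,0,-0.0559],
    [0,0,-0.0559],
    [0,0,-0.0559],
    [0,0,-0.0559],
    [0,0,-0.0559],
    [0,0,-0.0559],
    [0,0,-0.0559],
    [0,0,0],
  ],
  squeeze=100,
)

```text
clock: 1.1
position: [0.1549, -0.6054, 0.291]
tool_rot: [3.142, -0.001, 1.479]
force: [0.4, 0.1, 0.4]
grip_width: 0.0856
```

>>> move_arm(
  jaw=[0,0,0,0,0,0,0,0],
  dp=[
    [0.041,0.044,0],
    [0.041,0.044,0],
    [0.041,0.044,0],
    [0.041,0.044,0],
    [0.041,0.044,0],
    [0.041,0.044,0],
    [0.041,0.044,0],
    [0,0,0],
  ],
  rotation=[
    [0,0,0],
    [0,0,0],
    [0,0,0],
    [0,0,0],
    [0,0,0],
    [0,0,0],
    [0,0,0],
    [0,0,0],
  ],
)

```text
clock: 2.1
position: [0.4242, -0.3962, 0.2912]
tool_rot: [3.141, -0.001, 1.481]
force: [0.7, -0.3, 1.0]
grip_width: 0.085
```

>>> move_arm(
  jaw=[0,0,0,0,0,0,0,0,0,0],
  dp=[
    [0.0592,0.0058,0],
    [0.0592,0.0058,0],
    [0.0592,0.0058,0],
    [0.0592,0.0058,0],
    [0.0592,0.0058,0],
    [0.0592,0.0058,0],
    [0.0592,0.0058,0],
    [0.0592,0.0058,0],
    [0.0592,0.0058,0],
    [0.0592,0.0058,0],
  ],
  rotation=[
    [0,0,0],
    [0,0,0],
    [0,0,0],
    [0,0,0],
    [0,0,0],
    [0,0,0],
    [0,0,0],
    [0,0,0],
    [0,0,0],
    [0,0,0],
  ],
)

```text
clock: 3.35
position: [0.5106, 0.0689, 0.2913]
tool_rot: [3.142, 0.0, 1.475]
force: [-0.5, -0.7, -0.5]
grip_width: 0.0851
```

>>> move_arm(
  jaw=[0,0,0,0,0,0,0],
  dp=[
    [0.0592,0.0058,0],
    [0.0592,0.0058,0],
    [0.0592,0.0058,0],
    [0.0592,0.0058,0],
    [0.0592,0.0058,0],
    [0,0,0],
    [0,0,0],
  ],
  rotation=[
    [0,0,0],
    [0,0,0],
    [0,0,0],
    [0,0,0],
    [0,0,0],
    [0,0,0],
    [0,0,0],
  ],
)

```text
clock: 4.22
position: [0.5552, 0.301, 0.2909]
tool_rot: [-3.141, 0.001, 1.477]
force: [-0.6, 0.6, -0.5]
grip_width: 0.0855
```

>>> move_arm(
  jaw=[0,0,0,0,0,0,0,0],
  dp=[
    [0.0055,0.0026,0.04],
    [0,0,0.05],
    [0,0,0.05],
    [0,0,0.05],
    [0,0,0.04],
    [0,0,0.015],
    [0,0,0],
    [0,0,0],
  ],
  rotation=[
    [0,0,-0.001],
    [0,0,0],
    [0,0,0],
    [0,0,0],
    [0,0,0],
    [0,0,0],
    [0,0,0],
    [0,0,0],
  ],
)

```text
clock: 5.22
position: [0.5582, 0.3063, 0.0968]
tool_rot: [3.14, -0.001, 1.482]
force: [-0.3, -0.3, -0.0]
grip_width: 0.0852
```

```bash
python3 - <<'E'
from h import *
t=grab_frame("top");s=grab_frame("scene");print(bot.observe()["position"])
f=lambda im,x,y,w,h:cv2.resize(im[y:y+h,x:x+w],(400,300))
cv2.imwrite("pics/c2.png",np.hstack([f(t,120,200,200,150),f(s,150,120,160,180*2//3)]))
E
```

```text
[0.55799439 0.30639492 0.09656091]
```

View pics/c2.png

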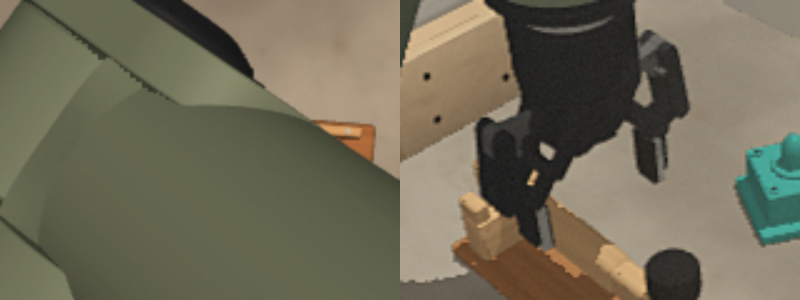

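The scene view shows the open fingers straddling the handle between the fork and the head, and the wrist hides the rest of the top view. Next I descend and grip.

>>> move_arm(
  jaw=[0,0,0,255,255,255,255,255,255,255],
  dp=[
    [0,0,0.03],
    [0,0,0.03],
    [0,0,0.0095],
    [0,0,0],
    [0,0,0],
    [0,0,0],
    [0,0,0],
    [0,0,0],
    [0,0,0],
    [0,0,0],
  ],
  rotation=[
    [0,0,0],
    [0,0,0],
    [0,0,0],
    [0,0,0],
    [0,0,0],
    [0,0,0],
    [0,0,0],
    [0,0,0],
    [0,0,0],
    [0,0,0],
  ],
  squeeze=120,
)

```text
clock: 6.58
position: [0.5579, 0.3064, 0.0406]
tool_rot: [3.141, -0.0, 1.483]
force: [-1.6, -1.3, 8.7]
grip_width: 0.0207
```

>>> move_arm(
  jaw=[255,255,255,255,255,255,255,255],
  dp=[
    [0,0,-0.01],
    [0,0,-0.02],
    [0,0,-0.03],
    [0,0,-0.03],
    [0,0,-0.03],
    [0,0,-0.01],
    [0,0,0],
    [0,0,0],
  ],
  rotation=[
    [0,0,0],
    [0,0,0],
    [0,0,0],
    [0,0,0],
    [0,0,0],
    [0,0,0],
    [0,0,0],
    [0,0,0],
  ],
)

```text
clock: 7.58
position: [0.5571, 0.3059, 0.1429]
tool_rot: [-3.141, 0.001, 1.483]
force: [0.4, 0.7, -2.0]
grip_width: 0.0204
```

```bash
python3 - <<'E'
from h import *
t=grab_frame("top");s=grab_frame("scene");o=bot.observe();print(o["position"],o["force"],o["moment"])
f=lambda im,x,y,w,h:cv2.resize(im[y:y+h,x:x+w],(400,300))
cv2.imwrite("pics/c3.png",np.hstack([f(t,120,200,200,150),f(s,140,110,180,135)]))
E
```

```text
[0.55709217 0.30607335 0.14290378] [-0.84765145  0.59025749 -2.65699975] [ 0.0874496  -0.02586961 -0.02547343]
```

View pics/c3.png

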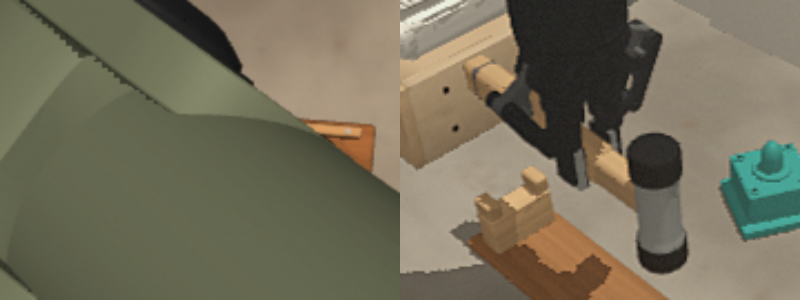

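The mallet hangs upright in the grip, clear of the rest. Next I'll check the head position and the clearance to the wooden cube.

```bash
python3 - <<'E'
from h import *
print("head top scene expected",proj("scene",[.5501,.2301,.212]),"seen ~254.7,176.6")
print("cube near edge (top 325,177 / 354,157):")
for z in (0,.045): print(z,onz("top",325,177,z),onz("top",354,157,z),onz("top",345,118,z))
print("cube height tri", tri((367,207),(325,177)), tri((366,205),(320,172)),tri((383,194),(347,119)))
# bottom of head in scene
s=grab_frame("scene");g=s[160:240,230:290];m=(g.max(2)<50).astype(np.uint8)
n,l,st,c=cv2.connectedComponentsWithStats(m);print([(x[:4]+[230,160,0,0],x[4]) for x in st[1:] if x[4]>100])
E
```

```text
head top scene expected [253.70973431 176.85784243] seen ~254.7,176.6
cube near edge (top 325,177 / 354,157):
0 [7.15694536e-01 1.67685472e-01 1.11022302e-16] [0.74741061 0.12298601 0.        ] [0.80875057 0.13693274 0.        ]
0.045 [0.70677066 0.16886236 0.045     ] [0.73690629 0.12639031 0.045     ] [0.79518963 0.13964206 0.045     ]
cube height tri [0.71164174 0.15531103 0.08182313] [0.71964826 0.16242527 0.07659167] [0.78163006 0.14168254 0.07554264]
[(array([230, 160,  12,  15]), np.int32(106)), (array([243, 170,  24,  25]), np.int32(442)), (array([247, 217,  22,  16]), np.int32(173))]
```

>>> move_arm(
  jaw=[255,255,255,255,255,255,255,255],
  dp=[
    [-0.036,0.0188,0],
    [-0.036,0.0188,0],
    [-0.036,0.0188,0],
    [-0.036,0.0188,0],
    [-0.036,0.0188,0],
    [-0.036,0.0188,0],
    [0,0,0],
    [0,0,0],
  ],
  rotation=[
    [0,0,0],
    [0,0,0],
    [0,0,0],
    [0,0,0],
    [0,0,0],
    [0,0,0],
    [0,0,0],
    [0,0,0],
  ],
)

```text
clock: 8.72
position: [0.6319, 0.1268, 0.1434]
tool_rot: [-3.141, -0.0, 1.484]
force: [-0.1, 0.2, -1.8]
grip_width: 0.0204
```

```bash
python3 - <<'E'
from h import *
t=grab_frame("top");s=grab_frame("scene");o=bot.observe();print(o["position"],o["tool_rot"],o["force"])
f=lambda im,x,y,w,h:cv2.resize(im[y:y+h,x:x+w],(400,300))
cv2.imwrite("pics/c4.png",np.hstack([f(t,330,140,160,120),f(s,300,190,160,120)]))
p=np.array([.6248,.0502]);print("exp top disc: top",proj("top",[*p,.212]),"scene",proj("scene",[*p,.212]),"lower face scene",proj("scene",[*p,.112]))
E
```

```text
[0.63178081 0.12735693 0.14358555] [-3.14118245e+00 -4.52546846e-04  1.48457781e+00] [ 0.31373693  0.54323291 -2.99651019]
exp top disc: top [429.36640773 218.96290806] scene [386.84015525 205.68031026] lower face scene [379.14841893 254.47273229]
```

View pics/c4.png

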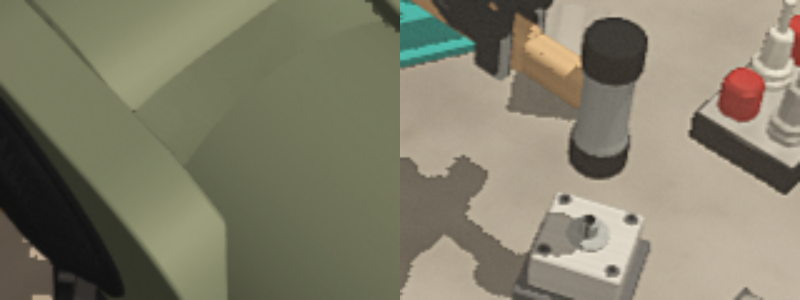

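>>> move_arm(
  jaw=[255,255,255,255,255,255],
  dp=[
    [-0.001,0,0.025],
    [0,0,0.031],
    [0,0,0.025],
    [0,0,0.004],
    [0,0,0],
    [0,0,0],
  ],
  rotation=[
    [0,0,0],
    [0,0,0],
    [0,0,0],
    [0,0,0],
    [0,0,0],
    [0,0,0],
  ],
)

```text
clock: 9.57
position: [0.6322, 0.1254, 0.0759]
tool_rot: [3.141, -0.0, 1.483]
force: [0.2, -0.7, -1.7]
grip_width: 0.0208
```

>>> move_arm(
  jaw=[255,255,255,255],
  dp=[
    [0,0,0.002],
    [0,0,0.001],
    [0,0,0],
    [0,0,0],
  ],
  rotation=[
    [0,0,0],
    [0,0,0],
    [0,0,0],
    [0,0,0],
  ],
)

```text
clock: 10.07
position: [0.6324, 0.1256, 0.0739]
tool_rot: [3.141, -0.0, 1.483]
force: [-1.8, 0.2, 6.6]
grip_width: 0.0204
```

>>> move_arm(
  jaw=[255,255,255,255],
  dp=[
    [0,0,0.002],
    [0,0,0.001],
    [0,0,0],
    [0,0,0],
  ],
  rotation=[
    [0,0,0],
    [0,0,0],
    [0,0,0],
    [0,0,0],
  ],
)

```text
clock: 10.58
position: [0.6328, 0.1264, 0.0723]
tool_rot: [3.14, -0.001, 1.484]
force: [-2.5, 4.0, 14.1]
grip_width: 0.0204
```

>>> move_arm(
  jaw=[255,255,255,255,255,255],
  dp=[
    [0,0,-0.02],
    [0,0,-0.03],
    [0,0,-0.03],
    [0,0,-0.01],
    [0,0,0],
    [0,0,0],
  ],
  rotation=[
    [0,0,0],
    [0,0,0],
    [0,0,0],
    [0,0,0],
    [0,0,0],
    [0,0,0],
  ],
)

```text
clock: 11.32
position: [0.6317, 0.1252, 0.142]
tool_rot: [-3.14, 0.0, 1.483]
force: [-0.3, -0.2, -2.7]
grip_width: 0.0208
```

```bash
python3 - <<'E'
from h import *
s=grab_frame("scene");o=bot.observe();print(o["position"],o["tool_rot"],o["force"])
f=lambda im,x,y,w,h:cv2.resize(im[y:y+h,x:x+w],(400,300),interpolation=cv2.INTER_CUBIC)
cv2.imwrite("pics/c5.png",np.hstack([f(s,300,190,160,120),f(s,340,255,80,60)]))
E
```

```text
[0.63169762 0.12522749 0.14195912] [-3.14026659e+00  4.39465215e-04  1.48322434e+00] [-0.24783402  0.43476845 -3.43179648]
```

View pics/c5.png

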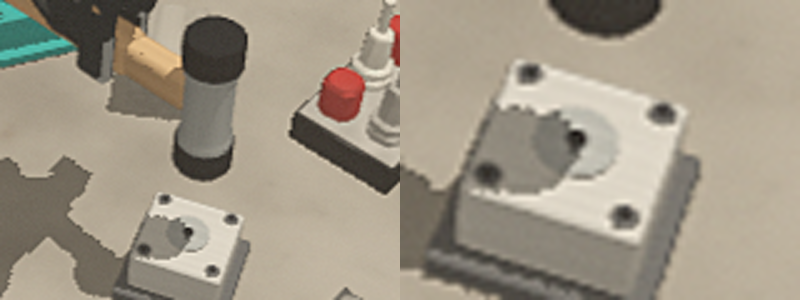

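The pin now sits flush, with its hole level in the boss centre at scene (375,283), and the head is still upright. Next I take the mallet back to the rest.

>>> move_arm(
  jaw=[255,255,255,255,255,255,255,255],
  dp=[
    [0.0363,-0.0186,0],
    [0.0363,-0.0186,0],
    [0.0363,-0.0186,0],
    [0.0363,-0.0186,0],
    [0.0363,-0.0186,0],
    [0.0363,-0.0186,0],
    [0,0,0],
    [0,0,0],
  ],
  rotation=[
    [0,0,0],
    [0,0,0],
    [0,0,0],
    [0,0,0],
    [0,0,0],
    [0,0,0],
    [0,0,0],
    [0,0,0],
  ],
)

```text
clock: 12.38
position: [0.5585, 0.3062, 0.1423]
tool_rot: [-3.141, 0.001, 1.483]
force: [0.3, -1.2, -2.8]
grip_width: 0.0205
```

```bash
python3 - <<'E'
from h import *
s=grab_frame("scene");g=s[160:240,230:290];m=(g.max(2)<50).astype(np.uint8)
n,l,st,c=cv2.connectedComponentsWithStats(m);print([(x[:4]+[230,160,0,0],x[4]) for x in st[1:] if x[4]>100])
o=bot.observe();print(o["position"],o["tool_rot"],o["force"])
E
```

```text
[(array([230, 160,  12,  14]), np.int32(105)), (array([241, 168,  25,  25]), np.int32(448)), (array([248, 217,  22,  15]), np.int32(174))]
[0.55872637 0.30585386 0.14239433] [-3.14124803e+00  8.49959980e-04  1.48240761e+00] [-0.59987344 -0.17849456 -3.20567388]
```

>>> move_arm(
  jaw=[255,255,255,255,255,255,255,255,255],
  dp=[
    [0,-0.001,0.02],
    [0,0,0.03],
    [0,0,0.03],
    [0,0,0.02],
    [0,0,0.014],
    [0,0,0.006],
    [0,0,0.003],
    [0,0,0],
    [0,0,0],
  ],
  rotation=[
    [0,0,0],
    [0,0,0],
    [0,0,0],
    [0,0,0],
    [0,0,0],
    [0,0,0],
    [0,0,0],
    [0,0,0],
    [0,0,0],
  ],
)

```text
clock: 13.55
position: [0.5579, 0.3071, 0.045]
tool_rot: [3.141, -0.001, 1.483]
force: [0.1, 0.2, -1.2]
grip_width: 0.0203
```

>>> move_arm(
  jaw=[255,255,255,255],
  dp=[
    [-0.0005,0,0.002],
    [0,0,0.002],
    [0,0,0],
    [0,0,0],
  ],
  rotation=[
    [0,0,0],
    [0,0,0],
    [0,0,0],
    [0,0,0],
  ],
)

```text
clock: 14.05
position: [0.558, 0.3067, 0.0416]
tool_rot: [3.141, -0.001, 1.483]
force: [1.4, -0.5, 4.5]
grip_width: 0.0205
```

Contact has been made, so I open and then withdraw straight up.

>>> move_arm(
  jaw=[200,150,100,50,0,0,0,0,0],
  dp=[
    [0,0,0],
    [0,0,0],
    [0,0,0],
    [0,0,0],
    [0,0,0],
    [0,0,0],
    [0,0,0],
    [0,0,0],
    [0,0,0],
  ],
  rotation=[
    [0,0,0],
    [0,0,0],
    [0,0,0],
    [0,0,0],
    [0,0,0],
    [0,0,0],
    [0,0,0],
    [0,0,0],
    [0,0,0],
  ],
)

```text
clock: 15.18
position: [0.5576, 0.3065, 0.0413]
tool_rot: [-3.142, -0.0, 1.483]
force: [-0.8, 0.0, -0.3]
grip_width: 0.0854
```

>>> move_arm(
  jaw=[0,0,0,0,0,0,0,0,0,0],
  dp=[
    [0,0,-0.02],
    [0,0,-0.03],
    [0,0,-0.05],
    [0,0,-0.05],
    [0,0,-0.05],
    [0,0,-0.05],
    [0,0,-0.05],
    [0,0,0],
    [0,0,0],
    [0,0,0],
  ],
  rotation=[
    [0,0,0],
    [0,0,0],
    [0,0,0],
    [0,0,0],
    [0,0,0],
    [0,0,0],
    [0,0,0],
    [0,0,0],
    [0,0,0],
    [0,0,0],
  ],
)

```text
clock: 16.42
position: [0.5573, 0.3062, 0.2806]
tool_rot: [-3.141, 0.001, 1.483]
force: [-0.6, -1.1, 0.1]
grip_width: 0.0856
```

>>> move_arm(
  jaw=[0,0,0,0,0,0,0,0,0,0],
  dp=[
    [-0.055,0,0],
    [-0.055,0,0],
    [-0.055,0,0],
    [-0.055,0,0],
    [-0.055,0,0],
    [-0.055,0,0],
    [-0.055,0,0],
    [-0.055,0,0],
    [-0.055,0,0],
    [0,0,0],
  ],
  rotation=[
    [0,0,0],
    [0,0,0],
    [0,0,0],
    [0,0,0],
    [0,0,0],
    [0,0,0],
    [0,0,0],
    [0,0,0],
    [0,0,0],
    [0,0,0],
  ],
)

```text
clock: 17.68
position: [0.5222, -0.0913, 0.2806]
tool_rot: [-3.14, 0.001, 1.478]
force: [0.5, 0.3, 0.0]
grip_width: 0.0857
```

```bash
python3 - <<'E'
from h import *
t=grab_frame("top");s=grab_frame("scene");o=bot.observe();print(o["clock"],o["position"],o["force"])
cv2.imwrite("pics/c6.png",np.hstack([cv2.resize(t[180:360,110:470],(440,220)),cv2.resize(s[160:395,150:420],(360,313))[:220]]) if 0 else np.hstack([cv2.resize(t[180:360,110:470],(440,300)),cv2.resize(s[160:395,150:420],(345,300))]))
g=t[255:310,255:305];m=(g.max(2)<60).astype(np.uint8)
c=max(cv2.findContours(m,0,2)[0],key=cv2.contourArea);(u,v),r=cv2.minEnclosingCircle(c);print("head top px",u+255,v+255,r,"was 279.5 283.0 14.1")
E
```

```text
17.775 [ 0.52274559 -0.08777134  0.28087043] [0.7483941  0.77476636 0.29596391]
head top px 279.39922523498535 283.2932815551758 14.096938133239746 was 279.5 283.0 14.1
```

View pics/c6.png

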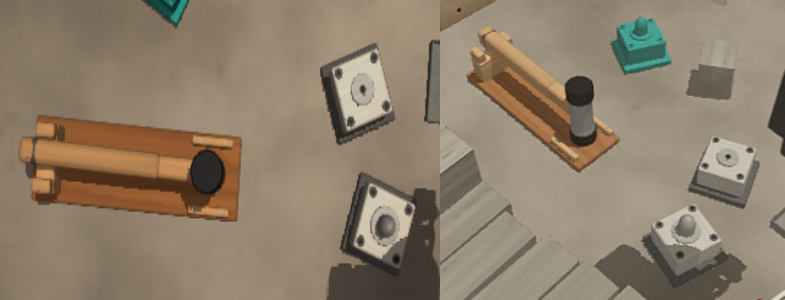

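The mallet is back in its rest, with its head at top (279.4,283.3) against (279.5,283.0) at the start. The pin is flush and the locating pin still stands, so I'm handing the job in.

```bash
python3 -c "
from workcell import workorder; print(workorder.job_done())"
```

```text
the job is handed in; nothing more can be done
None
```

I lifted the mallet about 10 cm, drove the slotted spring pin in the farther block with one brisk blow, pressed briefly, and put the mallet back in its rest. I handed the job in at about 17.8 s; no verdict was reported.

- **Spring pin:** it looks flush with its boss in the pictures. During the press the upward force rose from 7 to 14 N, above the roughly 8 N at which the pin slides, so it had reached its stop. The pin's speed under the blow was not measured directly; the commanded speed was about 0.16–0.25 m/s.
- **Mallet:** the head's top disc is within 0.3 px of where it started. It pitched about 2–3° in the grip, and after release it settled level.
- **Locating pin and turquoise block:** I never touched either one, and the locating pin looks unchanged.
- **Robot:** it stands open and clear, about 0.28 m above the bench, with no contact force.

The only disagreement was about 1 px (1–2 mm) between the expected and seen head position before the blow, well inside the tolerance.

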